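# Move the hole saws to the rack in cutting order

## Robot

A 7-joint arm with a two-finger parallel gripper is mounted at the origin on the work surface. World frame = base frame: x ahead of the robot, y to its left, z up, the work surface at z = 0. Lengths are in mm, angles in rad, forces in N, time in s.
With the tool pointing down it reaches from about 400 to 850 mm from the base axis. Payload 4.5 kg.
Tool frame: the origin (TCP) lies midway between the tips of the shut fingers; the grasp point (between the pads) lies 19 mm behind it; z points along the fingers, x is the direction in which the jaws open and shut, and the axes are right-handed (so a half turn about z gives the same grasp; the last joint's range is limited). The gripper opens to 88 mm and grips with 3 to 60 N. Pads are 18 mm wide; open, the fingers measure 123 mm over their backs; the gripper's body (75 mm by 187 mm) begins 45 mm behind the grasp point.
Start: joints at [1.273, 0.689, -0.195, 1.565, 0.157, 0.902, -0.215], TCP at [203.62, -590.925, 238.743] pointing down, gripper open.
Joint ranges: [-3.01, 3.01], [-0.46, 2.08], [-1.47, 1.51], [0.13, 2.56], [-1, 4.14], [0.04, 2.09], [-2.66, 2.66]. Speed limits (rad/s): [2.57, 2.57, 3.14, 3.14, 3.14, 3.14, 3.14].

## Interface

Orientations are given as a 3x3 rotation matrix whose columns are the frame's x, y, z axes.
In Python, from bench import status, imaging, job, models gives the robot as it stands. The module is installed in compiled form; this text tells all that it offers.
- The arm moves only by the tool drive_tool, never from a script. Its argument "motion" is a list of rows, each an object of numbers: "x", "y", "z": the shift along the world's x, y, z in cm; "turn": the turn about the world's z in rad. In form: [{"x": .., "y": .., "z": .., "turn": ..}, ...]. A call has 1 to 12 rows; each row shifts and turns the commanded pose from where the row before left it; what a row does not reach is not made up. A row lasts 1/8 s, in which the tool goes at most 62.5 mm and 10.7 degrees, less where a joint would pass 70% of its speed; a pose out of reach is approached as far as the arm can. A call is refused whole if a number of a shift passes 6.25 or a number of a turn 0.188, either way. A call with a gripper value outside its range is refused whole. "gripper" is the opening, from 0 (shut) to 1 (fully open), set as the call begins (left out, the last holds). The fingers move at their own pace and stop on an object; the grip force is fixed at half the most. Time passes only in rows, so rows that do not move let the fingers close. It gives the time, the measured TCP pose, the force and the opening at its end, in the units of the state.
- status.observe(): the state, without advancing time (a new reading comes with each control period).
- imaging.grab_frame(name): name is "side" or "top" or "wrist"; returns the picture (384x512x3 uint8, red, green, blue); there is no depth.
- imaging.calibration(name): a dict with "fx", "fy", "cx", "cy" (pixels), "distortion" ([k1, k2, p1, p2, k3] as OpenCV has them; the pictures are not rectified), "rvec" (rotation vector, rad) and "tvec" (3), from world to camera coordinates, as OpenCV has them. Camera axes: x right, y down, z forward; pixel columns grow to the right and rows downward; lengths in mm; the calibration is good to about 2 mm. A picture is of the moment at which its call begins: read the wrist's pose just before it. calibration takes no time and is no camera call; for the wrist camera it gives the pose at the moment of the call.
- job.hand_in(): hands the job in, once; it reports no verdict.
Trained networks look in the newest picture that a camera, given by its name, has taken for a name from the list of things; names that differ only in an ending like _2 or _b are one class to them, and where a whole thing is asked for, a point or a joint stands for the part that bears it (a point fixed in the world has none). Each returns a list of dicts, best first, with "confidence" (0 to 1); they miss things now and then, are a little off and sometimes report something else, mostly with a low value. They report only what shows in the picture. A call takes as long as a camera call.
- models.recognise(camera, name): "bbox" ([left, top, right, bottom] in pixels, round what is visible of it).
- models.regions_of(camera, name): "region" (384x512 bool, what is visible of it) and "bbox" ([left, top, right, bottom] in pixels, round what is visible of it).
The state is a dict: "time": time; "qpos": joint angles; "joint_vel": joint speeds; "tau": joint torques, N m; "tool_pos": TCP position; "ee_rot": TCP orientation; "ft_force": force on the tool from outside, world axes, zero at the start; "wrist_torque": the same for the moment, N m; "grip_width": finger opening in mm.
Only numpy, scipy, OpenCV 4.12 (cv2) and the standard library are available. Lean on these libraries where they do the work, as an engineer would, in place of code of your own. Each camera call takes 0.05 s, during which the arm holds its last target.

## Task

The four hole saws stand on the wooden tray in the order they will be used, counted from its red-taped end. Move them all to the posts of the aluminium rack, one over each post, in the same order counted from the rack's red block: the saw nearest the red tape goes on the post nearest the red block, and so on. Set each one down mouth down and flat on the rack, without dropping it, and let go.

Things in the scene. Friction and masses are not known exactly. Their poses are not given: they have to be found in the camera images.
- saw_blue: loose blue hole saw, 38 mm diameter, mouth down: hollow cup 45 mm high (wall 2.5 mm, open below, cavity 40 mm deep); on top a 24 mm collar (45 to 52 mm above the rim), then a round steel shank 12 mm thick (52 to 86 mm above the rim) on the axis, to grasp from above. 70 g, +-30 %. Origin: centre of the rim's plane (underside); z up to the shank
- saw_green: loose green hole saw, 44 mm diameter, mouth down: hollow cup 45 mm high (wall 2.5 mm, open below, cavity 40 mm deep); on top a 24 mm collar (45 to 52 mm above the rim), then a round steel shank 12 mm thick (52 to 86 mm above the rim) on the axis, to grasp from above. 85 g, +-30 %. Origin: centre of the rim's plane (underside); z up to the shank
- saw_yellow: loose yellow hole saw, 48 mm diameter, mouth down: hollow cup 45 mm high (wall 2.5 mm, open below, cavity 40 mm deep); on top a 24 mm collar (45 to 52 mm above the rim), then a round steel shank 12 mm thick (52 to 86 mm above the rim) on the axis, to grasp from above. 95 g, +-30 %. Origin: centre of the rim's plane (underside); z up to the shank
- saw_white: loose white hole saw, 51 mm diameter, mouth down: hollow cup 45 mm high (wall 2.5 mm, open below, cavity 40 mm deep); on top a 24 mm collar (45 to 52 mm above the rim), then a round steel shank 12 mm thick (52 to 86 mm above the rim) on the axis, to grasp from above. 105 g, +-30 %. Origin: centre of the rim's plane (underside); z up to the shank
- pad_blue: fixed blue square pad 70 x 70 x 6 mm, under the blue saw at the start, with a 16 mm post 12 mm high inside the saw. The 4 pads are 80 mm apart in a row on the tray, in any order. Origin: centre of the underside, 12 mm above the table. y: along the tray towards its red-taped end, always the robot's left (+y)
- pad_green: fixed green square pad 70 x 70 x 6 mm, under the green saw at the start, with a 16 mm post 12 mm high inside the saw. The 4 pads are 80 mm apart in a row on the tray, in any order. Origin: centre of the underside, 12 mm above the table. y: along the tray towards its red-taped end, always the robot's left (+y)
- pad_yellow: fixed yellow square pad 70 x 70 x 6 mm, under the yellow saw at the start, with a 16 mm post 12 mm high inside the saw. The 4 pads are 80 mm apart in a row on the tray, in any order. Origin: centre of the underside, 12 mm above the table. y: along the tray towards its red-taped end, always the robot's left (+y)
- pad_white: fixed white square pad 70 x 70 x 6 mm, under the white saw at the start, with a 16 mm post 12 mm high inside the saw. The 4 pads are 80 mm apart in a row on the tray, in any order. Origin: centre of the underside, 12 mm above the table. y: along the tray towards its red-taped end, always the robot's left (+y)
- rack: fixed aluminium bar 76 x 390 x 20 mm, the rack to fill; nearer or farther than the tray. Origin: centre of its underside on the table; y along the bar, z up. Four black posts, 16 mm diameter, 18 mm high, on its top face (z = 20 mm) at x = 0, y = +120, +40, -40, -120 mm. A saw over a post rests its rim on the top face
- red_block: fixed red block 60 x 25 x 25 mm on the rack's top face, at either end (rack y = +175 or -175 mm, x = 0; a like grey block is on the other end). Counting starts at it: the nearest post is 55 mm from it, the next ones 80 mm further each. Origin: centre of its underside

How it is judged:
By the outcome, as a careful person would: the job done as asked, in the order asked, and still so for the second after the job is handed in, with the robot touching nothing.
It also fails if it takes over 99 s, if anything falls off the work surface, if the arm or the gripper's body presses on something with over 40 N, if the wrist force passes 120 N, or if a joint passes its speed limit or range.

## Working session

There is one attempt and no reset: what is moved stays moved. The work goes in short steps, Python scripts to look and compute and a tool call to move; the robot and the scene stay as the last step left them, time stands still between calls to the robot, and variables do not carry over. Pictures are saved under pics/ and viewed, and the job is handed in when it is done.

Besides the shell and the picture viewer there is one more tool, called after ">>>" in YAML: its name, and indented under it one key for each argument. drive_tool: Moves the arm, as the interface text tells. Its arguments: {"type":"object","properties":{"motion":{"type":"array"},"gripper":{"type":"number"}},"required":["motion"]}

```bash
mkdir -p pics
python3 - <<'E'
from bench import status, imaging
import cv2
s=status.observe(); print(s)
for n in ("side","top","wrist"):
    f=imaging.grab_frame(n); cv2.imwrite(f"pics/{n}0.png",f[:,:,::-1]); print(n,imaging.calibration(n))
E
```

```text
{'time': 0.0, 'qpos': array([ 1.27281266,  0.68997929, -0.19451332,  1.56633062,  0.15731271,
        0.90249717, -0.21508028]), 'joint_vel': array([-1.24403470e-04, -6.21808200e-04,  1.89503002e-03,  1.49548511e-03,
        1.23323450e-04, -4.74678598e-05, -6.76304015e-04]), 'tau': array([ 5.91103490e-04, -5.27551317e+01, -1.26679312e+00, -1.53427273e+01,
       -5.26854582e-02,  6.61531580e-03,  1.83748780e-04]), 'tool_pos': array([ 203.32722684, -590.33997128,  237.91652059]), 'ee_rot': array([[ 3.25833131e-01, -9.45427017e-01, -7.26188843e-04],
       [-9.45425551e-01, -3.25833909e-01,  1.67046202e-03],
       [-1.81591687e-03,  1.42265619e-04, -9.99998341e-01]]), 'ft_force': array([-0.03160052, -0.04774775, -0.57677774]), 'wrist_torque': array([-0.02433967,  0.03909549, -0.03138844]), 'grip_width': 87.94455498998283}
side {'fx': 418.6567436349804, 'fy': 418.6567436349804, 'cx': 251.19093548995468, 'cy': 188.69812457636579, 'distortion': array([0.00418023, 0.        , 0.        , 0.        , 0.        ]), 'rvec': array([ 0.74488051, -2.40768812,  1.3289873 ]), 'tvec': array([454.48072658, 215.89741025, 515.9345402 ])}
top {'fx': 425.36467323129966, 'fy': 425.36467323129966, 'cx': 258.0669558128171, 'cy': 187.2703618572561, 'distortion': array([-0.00242972,  0.        ,  0.        ,  0.        ,  0.        ]), 'rvec': array([ 2.17752251, -2.1382571 ,  0.12370623]), 'tvec': array([ -3.5408259 , 534.00391001, 668.36863082])}
wrist {'fx': 326.0041096089839, 'fy': 326.0041096089839, 'cx': 247.60034308524925, 'cy': 189.93002031010127, 'distortion': array([-0.02850221,  0.        ,  0.        ,  0.        ,  0.        ]), 'rvec': array([-2.3412982 ,  1.6683295 ,  0.26405587]), 'tvec': array([-623.99022754,  -40.88426918,  391.00463935])}
```

View pics/side0.png

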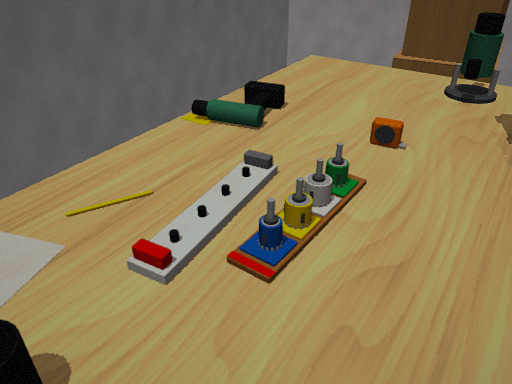

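View pics/top0.png

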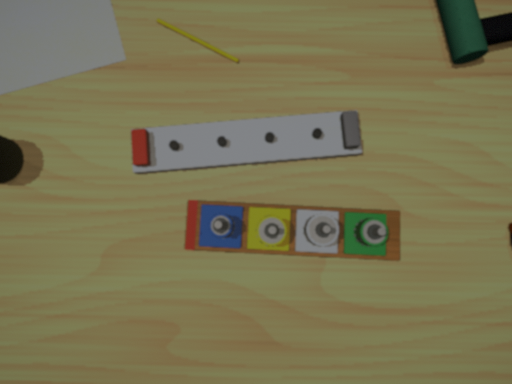

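View pics/wrist0.png

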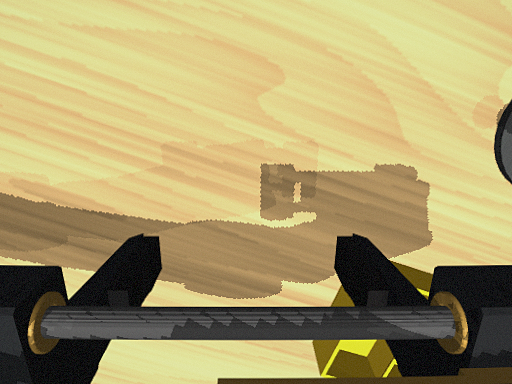

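The order from the tape is blue (221,226), yellow (271,230), white (322,230), green (373,232). The rack is farther away, with its red block on the left (+y) end at (140,147). Next I'll measure it.

```bash
cat > h.py <<'E'
import numpy as np, cv2
from bench import status, imaging, models
def ray(cam,uv,cal=None):
    c=cal or imaging.calibration(cam)
    K=np.array([[c['fx'],0,c['cx']],[0,c['fy'],c['cy']],[0,0,1]])
    p=cv2.undistortPoints(np.array(uv,float).reshape(-1,1,2),K,np.array(c['distortion']))[:,0]
    R=cv2.Rodrigues(np.array(c['rvec']))[0]; C=-R.T@c['tvec']
    return C,(np.c_[p,np.ones(len(p))])@R
def onz(cam,uv,z):
    C,d=ray(cam,uv); return C+d*((z-C[2])/d[:,2])[:,None]
def proj(cam,P):
    c=imaging.calibration(cam); K=np.array([[c['fx'],0,c['cx']],[0,c['fy'],c['cy']],[0,0,1]])
    return cv2.projectPoints(np.array(P,float).reshape(-1,1,3),c['rvec'],c['tvec'],K,np.array(c['distortion']))[0][:,0]
E
python3 - <<'E'
from h import *
np.set_printoptions(precision=1,suppress=True)
for cam in ("top","side"):
    imaging.grab_frame(cam)
    for n in ("blue","yellow","white","green"):
        for k in ("saw_","pad_"):
            r=models.regions_of(cam,k+n)
            for q in r[:2]:
                m=q['region']; ys,xs=np.nonzero(m)
                print(cam,k+n,round(q['confidence'],2),q['bbox'],xs.mean().round(1),ys.mean().round(1), end=' ')
                if k=="pad_": print(onz(cam,[[xs.mean(),ys.mean()]],18)[0])
                else: print()
    for n in ("rack","red_block"):
        for q in models.regions_of(cam,n)[:2]:
            m=q['region']; ys,xs=np.nonzero(m); print(cam,n,round(q['confidence'],2),q['bbox'],xs.mean().round(1),ys.mean().round(1),cv2.minAreaRect(np.c_[xs,ys].astype(np.float32)))
t=cv2.imread('pics/top0.png'); cv2.imwrite('pics/topz.png',cv2.resize(t[100:270,120:410],None,fx=2.75,fy=2.75,interpolation=cv2.INTER_CUBIC))
t=cv2.imread('pics/side0.png'); cv2.imwrite('pics/sidez.png',cv2.resize(t[130:280,125:375],None,fx=3.2,fy=3.2,interpolation=cv2.INTER_CUBIC))
E
```

```text
top saw_blue 0.58 [208.4, 212.0, 237.3, 236.7] 221.9 225.5 
top pad_blue 0.75 [199.6, 202.9, 241.6, 247.6] 221.0 226.6 [468.8  66.6  18. ]
top saw_yellow 0.94 [259.7, 217.6, 287.3, 241.6] 271.6 230.6 
top pad_yellow 0.76 [248.5, 209.9, 292.1, 250.4] 267.1 226.8 [469.7 -10.   18. ]
top saw_white 0.59 [307.2, 211.4, 341.3, 244.7] 321.4 229.5 
top pad_white 0.84 [295.9, 214.5, 338.4, 254.9] 311.4 233.8 [459.6 -83.5  18. ]
top saw_green 0.63 [354.2, 219.0, 388.0, 245.7] 370.7 232.1 
top pad_green 0.84 [349.0, 213.4, 384.9, 253.7] 359.7 234.2 [ 460.4 -163.5   18. ]
top pad_green 0.42 [296.2, 211.8, 338.4, 257.9] 312.6 232.3 [462.1 -85.5  18. ]
top rack 0.66 [133.6, 109.7, 363.1, 175.8] 245.6 142.2 ((245.99427795410156, 141.84158325195312), (47.370731353759766, 229.95620727539062), 85.12610626220703)
top red_block 0.7 [132.0, 129.1, 153.9, 167.1] 140.9 147.7 ((141.0, 147.5), (37.0, 18.0), 90.0)
side saw_blue 0.64 [260.3, 194.1, 280.8, 250.5] 270.2 228.5 
side pad_blue 0.77 [239.3, 231.0, 299.2, 266.2] 268.4 249.6 [462.9  80.   18. ]
side saw_yellow 0.87 [285.2, 176.3, 310.8, 226.8] 298.0 2
[... 197 characters left out ...]
 -80.4  18. ]
side saw_green 0.67 [325.5, 141.6, 346.3, 188.4] 338.0 166.8 
side saw_green 0.4 [278.9, 212.0, 318.1, 238.0] 299.7 227.6 
side pad_green 0.78 [330.1, 178.9, 359.6, 196.0] 344.7 187.6 [ 438.7 -163.7   18. ]
side rack 0.85 [127.5, 161.6, 275.7, 287.0] 204.2 219.3 ((205.9189453125, 219.92544555664062), (45.31787109375, 179.34979248046875), 48.945186614990234)
side red_block 0.95 [132.1, 235.2, 171.8, 271.7] 151.8 253.1 ((151.72413635253906, 253.1896514892578), (41.96714782714844, 21.354963302612305), 21.801406860351562)
side red_block 0.74 [279.5, 208.2, 319.7, 238.7] 298.9 227.2 ((297.39202880859375, 225.343994140625), (42.21696472167969, 25.043960571289062), 10.304845809936523)
```

View pics/topz.png

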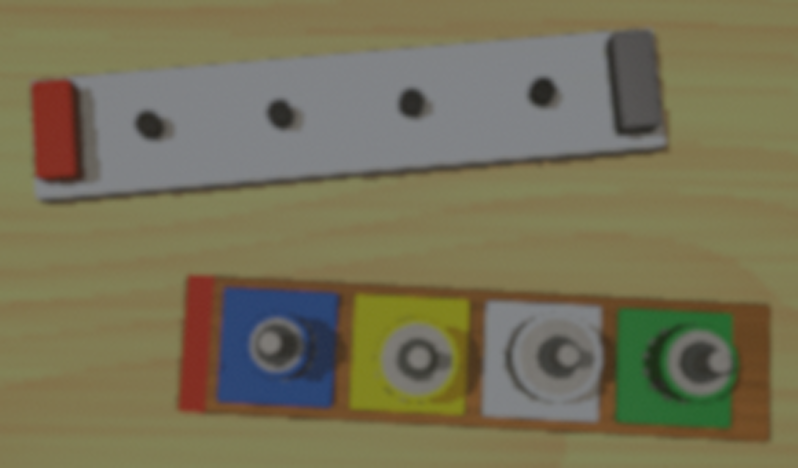

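View pics/sidez.png

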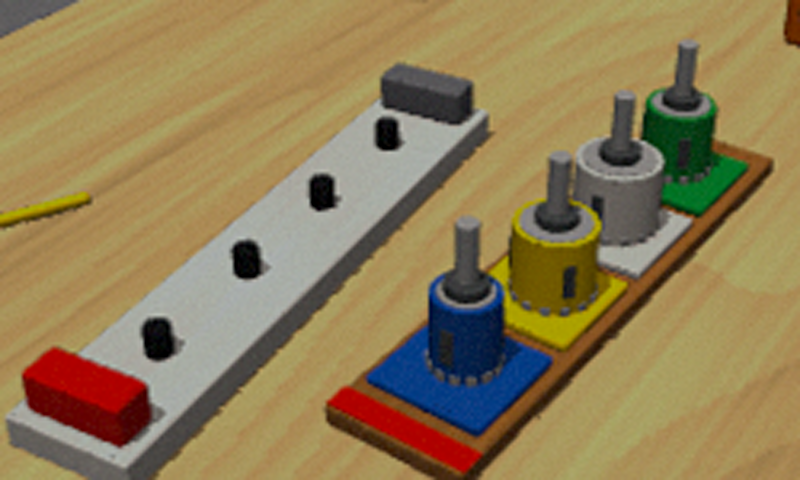

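Run:
```python
from h import *
np.set_printoptions(precision=1,suppress=True)
cv=lambda U,s,o:(np.array(U,float)+.5)/s-.5+np.array(o)
S=cv([(270,343),(418,357),(568,356),(718,361)],2.75,(120,100)); P=cv([(148,123),(279,112),(410,101),(541,90)],2.75,(120,100))
s=cv([(467,221),(559,156),(624,97),(687,46)],3.2,(125,130)); p=cv([(157,322),(246,245),(321,179),(387,122)],3.2,(125,130))
for nm,a,b,z in(("shank",S,s,104),("post",P,p,38)):
    A,B=onz("top",a,z),onz("side",b,z)
    C1,d1=ray("top",a);C2,d2=ray("side",b)
    X=[]
    for i in range(4):
        e,f=d1[i]/np.linalg.norm(d1[i]),d2[i]/np.linalg.norm(d2[i])
        M=2*np.eye(3)-np.outer(e,e)-np.outer(f,f)
        X.append(np.linalg.solve(M,(np.eye(3)-np.outer(e,e))@C1+(np.eye(3)-np.outer(f,f))@C2))
    print(nm,"top",A[:,:2].tolist(),"side",B[:,:2].tolist()); print(np.array(X)); 
    print(np.linalg.norm(np.diff(A,axis=0),axis=1),np.linalg.norm(np.diff(B,axis=0),axis=1))
```

```text
shank top [[469.68287984552853, 63.473478820173725], [463.7249023474836, -15.209125193793753], [465.70535943498396, -94.67061027626394], [464.5158276826279, -174.05399420752067]] side [[471.1310160350341, 63.58528951116858], [464.2857896464833, -14.827289247049407], [465.61899751141453, -91.87466130062433], [463.57287935698645, -171.1336483223307]]
[[ 470.3   63.8  104.3]
 [ 464.   -15.1  103.9]
 [ 466.2  -94.6  102.6]
 [ 464.7 -174.4  102.4]]
[78.9 79.5 79.4] [78.7 77.1 79.3]
post top [[602.0503569244544, 147.187792149746], [610.1756687707949, 68.64090174838815], [618.3173658008429, -10.014166839684943], [626.4770063851423, -88.79236359614565]] side [[604.5647707599007, 146.52181660455813], [611.9987062016589, 67.68140761399286], [620.0976206203541, -11.038300071122421], [627.5411148011817, -90.20414730260347]]
[[602.5 147.4  39.3]
 [610.3  68.8  39.2]
 [618.5  -9.7  39.1]
 [626.3 -88.6  39.1]]
[79.  79.1 79.2] [79.2 79.1 79.5]
```

Both cameras agree within about 2 mm. The shank tops triangulate to z≈103 and the post tops to z≈39, with pitch about 79 mm, against 104, 38 and 80 expected. I'll start with green: shank (464.3,-173), post 4 at (627,-90.5).

>>> drive_tool:
  motion:
    - {"x": 2.6,"y": 4.2}
    - {"x": 2.6,"y": 4.2}
    - {"x": 2.6,"y": 4.2}
    - {"x": 2.6,"y": 4.2}
    - {"x": 2.6,"y": 4.2}
    - {"x": 2.6,"y": 4.2}
    - {"x": 2.6,"y": 4.2}
    - {"x": 2.6,"y": 4.2}
    - {"x": 2.6,"y": 4.1,"z": -3}
    - {"x": 2.7,"y": 4.1,"z": -3}
    - {}
    - {}
  gripper: 0.5

```text
validation failed for argument at $.mo...
```

>>> drive_tool:
  motion:
    - {"x": 2.6,"y": 4.2,"z": 0,"turn": 0}
    - {"x": 2.6,"y": 4.2,"z": 0,"turn": 0}
    - {"x": 2.6,"y": 4.2,"z": 0,"turn": 0}
    - {"x": 2.6,"y": 4.2,"z": 0,"turn": 0}
    - {"x": 2.6,"y": 4.2,"z": 0,"turn": 0}
    - {"x": 2.6,"y": 4.2,"z": 0,"turn": 0}
    - {"x": 2.6,"y": 4.2,"z": 0,"turn": 0}
    - {"x": 2.6,"y": 4.2,"z": 0,"turn": 0}
    - {"x": 2.6,"y": 4.1,"z": -3,"turn": 0}
    - {"x": 2.7,"y": 4.1,"z": -3,"turn": 0}
    - {"x": 0,"y": 0,"z": 0,"turn": 0}
    - {"x": 0,"y": 0,"z": 0,"turn": 0}
  gripper: 0.5

```text
time: 2.75
tool_pos: [464.4, -173.4, 178.8]
ee_rot: [[0.326, -0.945, -0.0], [-0.945, -0.326, -0.001], [0.0, 0.001, -1.0]]
ft_force: [-0.1, -0.3, -0.4]
grip_width: 43.9
```

Run:
```python
from h import *
f=imaging.grab_frame("wrist").copy()[:,:,::-1].copy()
for P in ((464.3,-173,104),):
    u=proj("wrist",[P])[0]; print(u); cv2.circle(f,tuple(int(round(v)) for v in u),4,(255,0,255),1)
cv2.imwrite("pics/w1.png",f)
```

```text
[246.40881465 202.9847522 ]
```

View pics/w1.png

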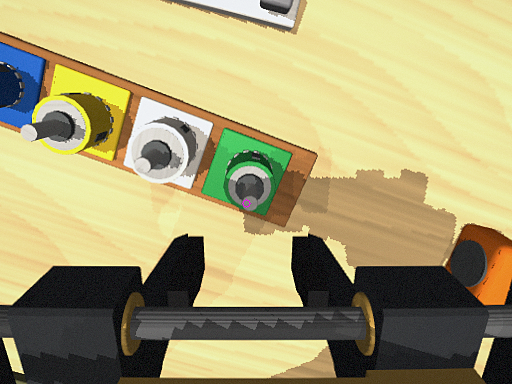

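The predicted shank top (246,203) matches the picture (248,203). Descending.

>>> drive_tool:
  motion:
    - {"x": 0,"y": 0,"z": -3,"turn": 0}
    - {"x": 0,"y": 0,"z": -3,"turn": 0}
    - {"x": 0,"y": 0,"z": -2.5,"turn": 0}
    - {"x": 0,"y": 0,"z": -1.0,"turn": 0}
    - {"x": 0,"y": 0,"z": -1.0,"turn": 0}
    - {"x": 0,"y": 0,"z": 0,"turn": 0}
    - {"x": 0,"y": 0,"z": 0,"turn": 0}
  gripper: 0.5

```text
time: 3.68
tool_pos: [465.0, -173.2, 74.4]
ee_rot: [[0.326, -0.946, 0.001], [-0.946, -0.326, -0.0], [0.001, -0.001, -1.0]]
ft_force: [-0.2, -0.3, 0.3]
grip_width: 44.0
```

>>> drive_tool:
  motion:
    - {"x": 0,"y": 0,"z": 0,"turn": 0}
    - {"x": 0,"y": 0,"z": 0,"turn": 0}
    - {"x": 0,"y": 0,"z": 0,"turn": 0}
    - {"x": 0,"y": 0,"z": 0,"turn": 0}
    - {"x": 0,"y": 0,"z": 0,"turn": 0}
    - {"x": 0,"y": 0,"z": 0,"turn": 0}
  gripper: 0

```text
time: 4.42
tool_pos: [464.5, -172.9, 73.7]
ee_rot: [[0.326, -0.945, -0.0], [-0.945, -0.326, 0.0], [-0.0, 0.0, -1.0]]
ft_force: [0.3, -0.7, -0.7]
grip_width: 10.7
```

>>> drive_tool:
  motion:
    - {"x": 0,"y": 0,"z": 1.5,"turn": 0}
    - {"x": 0,"y": 0,"z": 3,"turn": 0}
    - {"x": 0,"y": 0,"z": 3,"turn": 0}
    - {"x": 0,"y": 0,"z": 2.5,"turn": 0}
    - {"x": 2.7,"y": 1.4,"z": 0,"turn": 0}
    - {"x": 2.7,"y": 1.4,"z": 0,"turn": 0}
    - {"x": 2.7,"y": 1.4,"z": 0,"turn": 0}
    - {"x": 2.7,"y": 1.4,"z": 0,"turn": 0}
    - {"x": 2.7,"y": 1.4,"z": 0,"turn": 0}
    - {"x": 2.7,"y": 1.25,"z": 0,"turn": 0}
    - {"x": 0,"y": 0,"z": 0,"turn": 0}
    - {"x": 0,"y": 0,"z": 0,"turn": 0}
  gripper: 0

```text
time: 5.92
tool_pos: [625.5, -91.1, 174.1]
ee_rot: [[0.325, -0.946, -0.001], [-0.946, -0.325, -0.001], [0.0, 0.001, -1.0]]
ft_force: [-0.7, -0.0, -1.3]
grip_width: 11.0
```

Run:
```python
from h import *
s=status.observe(); print(s['tool_pos'],s['qpos'].round(2))
f=imaging.grab_frame("side")[:,:,::-1].copy()
p=np.array([627.1,-90.5,38]); t=s['tool_pos']
for P,c in ((p,(255,0,255)),((t[0],t[1],t[2]-56),(0,255,255))):
    u=proj("side",[P])[0]; cv2.circle(f,tuple(int(round(v)) for v in u),3,c,1)
cv2.imwrite("pics/s2.png",cv2.resize(f,(800,600)))
```

```text
[625.54496875 -91.07087336 174.10113455] [ 0.13  0.77 -0.1   1.61  0.11  0.77 -1.26]
```

View pics/s2.png

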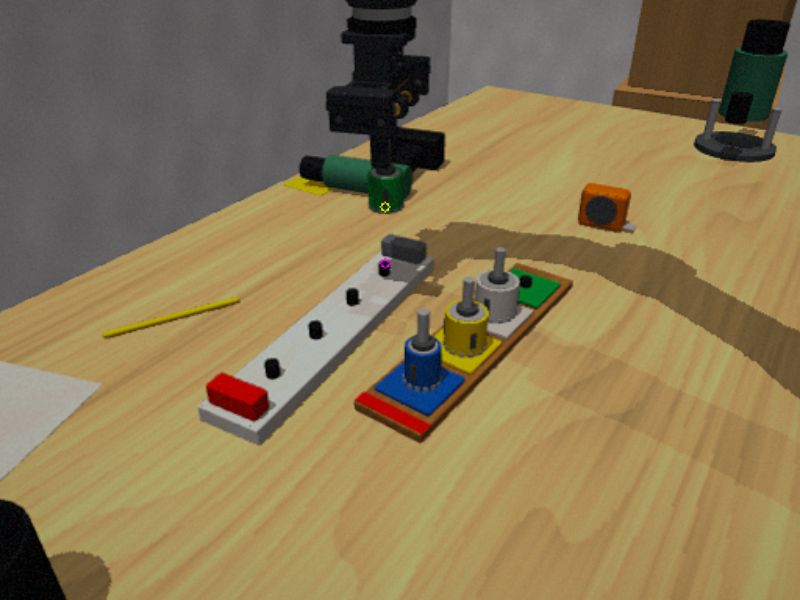

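Green is held upright and its rim centre lines up above post 4 at (385,265). Lowering, slowly at the end.

>>> drive_tool:
  motion:
    - {"x": 0.15,"y": 0,"z": -2.5,"turn": 0}
    - {"x": 0,"y": 0,"z": -2.5,"turn": 0}
    - {"x": 0,"y": 0,"z": -2.0,"turn": 0}
    - {"x": 0,"y": 0,"z": -1.0,"turn": 0}
    - {"x": 0,"y": 0,"z": -1.0,"turn": 0}
    - {"x": 0,"y": 0,"z": -0.3,"turn": 0}
    - {"x": 0,"y": 0,"z": -0.2,"turn": 0}
    - {"x": 0,"y": 0,"z": 0,"turn": 0}
  gripper: 0

```text
time: 6.98
tool_pos: [628.3, -90.4, 79.1]
ee_rot: [[0.326, -0.945, 0.001], [-0.945, -0.326, -0.0], [0.0, -0.001, -1.0]]
ft_force: [0.5, -0.4, -1.3]
grip_width: 11.0
```

>>> drive_tool:
  motion:
    - {"x": 0,"y": 0,"z": -0.1,"turn": 0}
    - {"x": 0,"y": 0,"z": -0.1,"turn": 0}
    - {"x": 0,"y": 0,"z": 0,"turn": 0}
  gripper: 0

```text
time: 7.35
tool_pos: [628.1, -90.4, 76.7]
ee_rot: [[0.326, -0.945, -0.0], [-0.945, -0.326, -0.0], [0.0, 0.0, -1.0]]
ft_force: [0.3, 0.6, -0.6]
grip_width: 11.0
```

>>> drive_tool:
  motion:
    - {"x": 0,"y": 0,"z": -0.1,"turn": 0}
    - {"x": 0,"y": 0,"z": 0,"turn": 0}
  gripper: 0

```text
time: 7.6
tool_pos: [628.2, -90.4, 75.7]
ee_rot: [[0.326, -0.945, 0.0], [-0.945, -0.326, -0.0], [0.0, -0.0, -1.0]]
ft_force: [0.0, -0.3, -2.0]
grip_width: 10.7
```

>>> drive_tool:
  motion:
    - {"x": 0,"y": 0,"z": -0.05,"turn": 0}
    - {"x": 0,"y": 0,"z": 0,"turn": 0}
  gripper: 0

```text
time: 7.85
tool_pos: [628.4, -90.6, 75.6]
ee_rot: [[0.326, -0.945, 0.001], [-0.945, -0.326, -0.0], [0.001, -0.001, -1.0]]
ft_force: [0.4, 0.4, 2.8]
grip_width: 10.9
```

>>> drive_tool:
  motion:
    - {"x": 0,"y": 0,"z": -0.05,"turn": 0}
    - {"x": 0,"y": 0,"z": 0,"turn": 0}
  gripper: 0

```text
time: 8.1
tool_pos: [628.5, -90.8, 75.5]
ee_rot: [[0.325, -0.946, 0.001], [-0.946, -0.325, -0.001], [0.001, -0.001, -1.0]]
ft_force: [-0.6, -0.0, 5.3]
grip_width: 11.0
```

Contact at TCP z≈75.6, +5 N. Releasing and lifting.

>>> drive_tool:
  motion:
    - {"x": 0,"y": 0,"z": 0,"turn": 0}
    - {"x": 0,"y": 0,"z": 0,"turn": 0}
    - {"x": 0,"y": 0,"z": 0,"turn": 0}
    - {"x": 0,"y": 0,"z": 0,"turn": 0}
  gripper: 0.5

```text
time: 8.6
tool_pos: [628.0, -90.3, 74.6]
ee_rot: [[0.326, -0.945, -0.0], [-0.945, -0.326, -0.0], [-0.0, 0.0, -1.0]]
ft_force: [0.4, 0.9, 0.4]
grip_width: 44.0
```

>>> drive_tool:
  motion:
    - {"x": 0,"y": 0,"z": 2,"turn": 0}
    - {"x": 0,"y": 0,"z": 3,"turn": 0}
    - {"x": -2.7,"y": 0,"z": 2,"turn": 0}
    - {"x": -2.7,"y": 0,"z": 0,"turn": 0}
    - {"x": -2.7,"y": 0,"z": 0,"turn": 0}
    - {"x": -2.7,"y": 0,"z": 0,"turn": 0}
    - {"x": -2.7,"y": 0,"z": 0,"turn": 0}
    - {"x": -2.7,"y": -0.3,"z": 0,"turn": 0}
    - {"x": 0,"y": 0,"z": 0,"turn": 0}
  gripper: 0.5

```text
time: 9.72
tool_pos: [464.7, -93.9, 145.9]
ee_rot: [[0.325, -0.946, -0.001], [-0.946, -0.325, -0.001], [0.0, 0.001, -1.0]]
ft_force: [0.7, -0.4, 0.3]
grip_width: 44.0
```

Run:
```python
from h import *
s=status.observe(); print(s['tool_pos'])
f=imaging.grab_frame("wrist")[:,:,::-1].copy()
for P in ((465.8,-93.5,104),(464,-15,104),(628,-90.5,106)):
    u=proj("wrist",[P])[0]; print(u); cv2.circle(f,tuple(int(round(v)) for v in u),4,(255,0,255),1)
cv2.imwrite("pics/w3.png",f)
```

```text
[464.74604952 -93.91646696 145.85856514]
[247.43102154 223.71782909]
[124.18077628 187.46777744]
[350.11771969 -66.89385258]
```

View pics/w3.png

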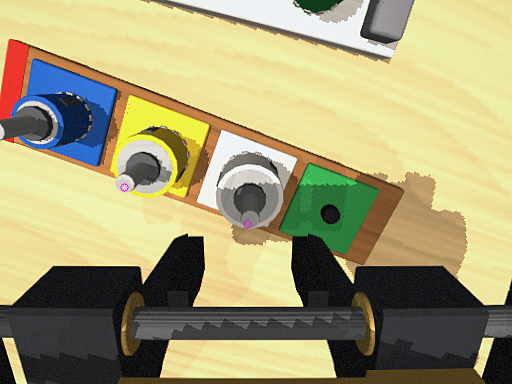

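The white shank is at (249,220) against a predicted (247,224), about 1 mm off. Descend, grip, lift and carry to post 3 at (619.1,-10.9).

>>> drive_tool:
  motion:
    - {"x": 0.1,"y": 0,"z": -2.5,"turn": 0}
    - {"x": 0,"y": 0,"z": -2.5,"turn": 0}
    - {"x": 0,"y": 0,"z": -1.2,"turn": 0}
    - {"x": 0,"y": 0,"z": -0.9,"turn": 0}
    - {"x": 0,"y": 0,"z": 0,"turn": 0}
    - {"x": 0,"y": 0,"z": 0,"turn": 0}
  gripper: 0.5

```text
time: 10.52
tool_pos: [467.6, -93.5, 74.2]
ee_rot: [[0.326, -0.945, 0.001], [-0.945, -0.326, -0.0], [0.001, -0.001, -1.0]]
ft_force: [-0.4, 0.2, -0.2]
grip_width: 44.5
```

>>> drive_tool:
  motion:
    - {"x": 0,"y": 0,"z": 0,"turn": 0}
    - {"x": 0,"y": 0,"z": 0,"turn": 0}
    - {"x": 0,"y": 0,"z": 0,"turn": 0}
    - {"x": 0,"y": 0,"z": 0,"turn": 0}
    - {"x": 0,"y": 0,"z": 0,"turn": 0}
    - {"x": 0,"y": 0,"z": 0,"turn": 0}
  gripper: 0

```text
time: 11.28
tool_pos: [467.0, -93.4, 73.7]
ee_rot: [[0.326, -0.945, -0.0], [-0.945, -0.326, -0.0], [-0.0, 0.0, -1.0]]
ft_force: [0.0, -0.3, -0.8]
grip_width: 10.6
```

>>> drive_tool:
  motion:
    - {"x": 0,"y": 0,"z": 1.5,"turn": 0}
    - {"x": 0,"y": 0,"z": 3,"turn": 0}
    - {"x": 0,"y": 0,"z": 3,"turn": 0}
    - {"x": 0,"y": 0,"z": 2.5,"turn": 0}
    - {"x": 2.5,"y": 1.4,"z": 0,"turn": 0}
    - {"x": 2.5,"y": 1.4,"z": 0,"turn": 0}
    - {"x": 2.5,"y": 1.4,"z": 0,"turn": 0}
    - {"x": 2.6,"y": 1.4,"z": 0,"turn": 0}
    - {"x": 2.6,"y": 1.4,"z": 0,"turn": 0}
    - {"x": 2.5,"y": 1.25,"z": 0,"turn": 0}
    - {"x": 0,"y": 0,"z": 0,"turn": 0}
    - {"x": 0,"y": 0,"z": 0,"turn": 0}
  gripper: 0

```text
time: 12.78
tool_pos: [617.8, -11.8, 174.0]
ee_rot: [[0.325, -0.946, -0.002], [-0.946, -0.325, -0.001], [0.0, 0.002, -1.0]]
ft_force: [0.6, -0.0, -1.2]
grip_width: 11.6
```

Run:
```python
from h import *
s=status.observe(); print(s['tool_pos'],s['qpos'].round(2))
f=imaging.grab_frame("side")[:,:,::-1].copy()
p=np.array([619.1,-10.9,38]); t=s['tool_pos']
for P,c in ((p,(255,0,255)),((t[0],t[1],t[2]-56),(0,255,255))):
    u=proj("side",[P])[0]; cv2.circle(f,tuple(int(round(v)) for v in u),3,c,1)
cv2.imwrite("pics/s4.png",cv2.resize(f,(800,600)))
```

```text
[617.77986791 -11.7997721  174.02119652] [-0.01  0.76 -0.09  1.65  0.09  0.74 -1.38]
```

View pics/s4.png

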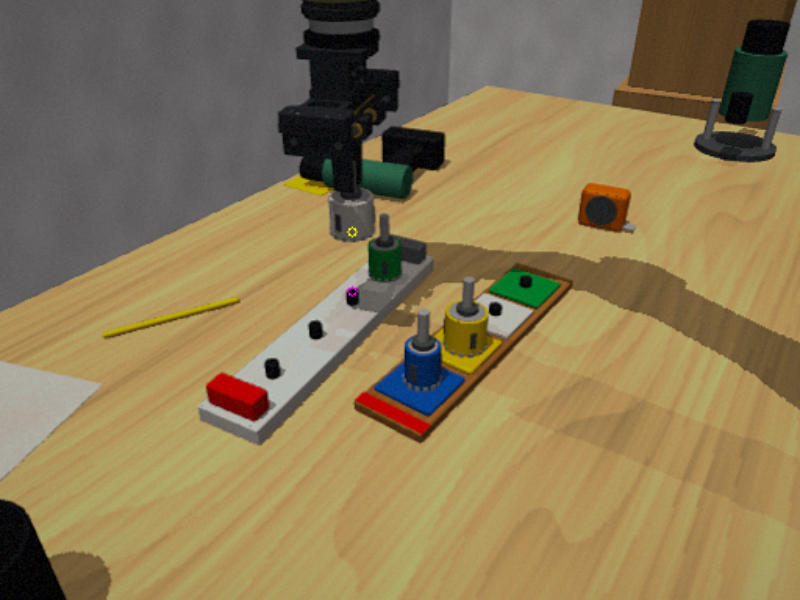

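Green stands upright on post 4, and white hangs straight above post 3 (352,293). Lowering with the same profile.

>>> drive_tool:
  motion:
    - {"x": 0,"y": 0,"z": -2.5,"turn": 0}
    - {"x": 0,"y": 0,"z": -2.5,"turn": 0}
    - {"x": 0,"y": 0,"z": -2.0,"turn": 0}
    - {"x": 0,"y": 0,"z": -1.0,"turn": 0}
    - {"x": 0,"y": 0,"z": -1.0,"turn": 0}
    - {"x": 0,"y": 0,"z": -0.3,"turn": 0}
    - {"x": 0,"y": 0,"z": -0.2,"turn": 0}
    - {"x": 0,"y": 0,"z": -0.1,"turn": 0}
    - {"x": 0,"y": 0,"z": -0.1,"turn": 0}
    - {"x": 0,"y": 0,"z": 0,"turn": 0}
  gripper: 0

```text
time: 14.08
tool_pos: [619.2, -10.9, 76.8]
ee_rot: [[0.326, -0.945, 0.0], [-0.945, -0.326, -0.0], [0.0, -0.0, -1.0]]
ft_force: [0.2, 0.3, -1.4]
grip_width: 10.9
```

>>> drive_tool:
  motion:
    - {"x": 0,"y": 0,"z": -0.1,"turn": 0}
    - {"x": 0,"y": 0,"z": 0,"turn": 0}
  gripper: 0

```text
time: 14.32
tool_pos: [619.2, -10.9, 75.8]
ee_rot: [[0.326, -0.945, 0.0], [-0.945, -0.326, -0.0], [0.0, -0.0, -1.0]]
ft_force: [-0.2, -1.4, -0.8]
grip_width: 11.0
```

>>> drive_tool:
  motion:
    - {"x": 0,"y": 0,"z": -0.05,"turn": 0}
    - {"x": 0,"y": 0,"z": 0,"turn": 0}
  gripper: 0

```text
time: 14.58
tool_pos: [619.4, -11.1, 75.6]
ee_rot: [[0.326, -0.946, 0.001], [-0.946, -0.326, -0.0], [0.0, -0.001, -1.0]]
ft_force: [-0.7, -0.5, 3.2]
grip_width: 10.8
```

>>> drive_tool:
  motion:
    - {"x": 0,"y": 0,"z": 0,"turn": 0}
    - {"x": 0,"y": 0,"z": 0,"turn": 0}
    - {"x": 0,"y": 0,"z": 0,"turn": 0}
    - {"x": 0,"y": 0,"z": 0,"turn": 0}
  gripper: 0.5

```text
time: 15.08
tool_pos: [619.1, -10.9, 75.1]
ee_rot: [[0.326, -0.945, -0.0], [-0.945, -0.326, -0.0], [-0.0, 0.0, -1.0]]
ft_force: [-0.3, -0.4, 0.3]
grip_width: 43.8
```

>>> drive_tool:
  motion:
    - {"x": 0,"y": 0,"z": 2,"turn": 0}
    - {"x": 0,"y": 0,"z": 3,"turn": 0}
    - {"x": -2.6,"y": 0,"z": 2,"turn": 0}
    - {"x": -2.6,"y": 0,"z": 0,"turn": 0}
    - {"x": -2.6,"y": 0,"z": 0,"turn": 0}
    - {"x": -2.6,"y": 0,"z": 0,"turn": 0}
    - {"x": -2.6,"y": 0,"z": 0,"turn": 0}
    - {"x": -2.5,"y": -0.4,"z": 0,"turn": 0}
    - {"x": 0,"y": 0,"z": 0,"turn": 0}
  gripper: 0.5

```text
time: 16.2
tool_pos: [462.9, -15.4, 146.3]
ee_rot: [[0.325, -0.946, -0.001], [-0.946, -0.325, -0.001], [0.0, 0.001, -1.0]]
ft_force: [-0.4, 0.3, 0.3]
grip_width: 44.2
```

Run:
```python
from h import *
s=status.observe(); print(s['tool_pos'])
f=imaging.grab_frame("wrist")[:,:,::-1].copy()
for P in ((464,-15,104),(470.3,63.7,104)):
    u=proj("wrist",[P])[0]; print(u); cv2.circle(f,tuple(int(round(v)) for v in u),4,(255,0,255),1)
cv2.imwrite("pics/w5.png",f)
```

```text
[462.87218302 -15.35113344 146.31627548]
[247.8075152  223.20824599]
[127.42090071 174.70597739]
```

View pics/w5.png

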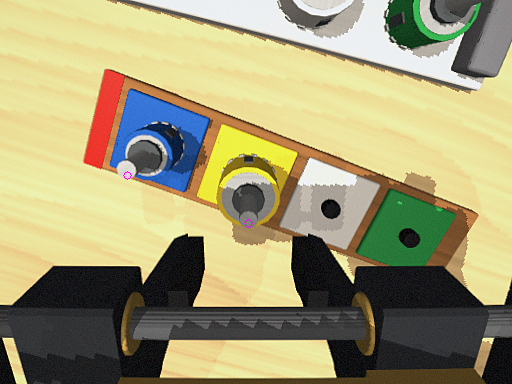

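The yellow shank is at (248,219) against a predicted (248,223), about 1 mm farther in x. Gripping it.

>>> drive_tool:
  motion:
    - {"x": 0.1,"y": 0,"z": -2.5,"turn": 0}
    - {"x": 0,"y": 0,"z": -2.5,"turn": 0}
    - {"x": 0,"y": 0,"z": -1.2,"turn": 0}
    - {"x": 0,"y": 0,"z": -0.95,"turn": 0}
    - {"x": 0,"y": 0,"z": 0,"turn": 0}
    - {"x": 0,"y": 0,"z": 0,"turn": 0}
  gripper: 0.5

```text
time: 17.0
tool_pos: [465.5, -14.9, 74.2]
ee_rot: [[0.326, -0.945, 0.001], [-0.945, -0.326, -0.0], [0.0, -0.001, -1.0]]
ft_force: [-0.4, -0.7, -0.4]
grip_width: 44.4
```

>>> drive_tool:
  motion:
    - {"x": 0,"y": 0,"z": 0,"turn": 0}
    - {"x": 0,"y": 0,"z": 0,"turn": 0}
    - {"x": 0,"y": 0,"z": 0,"turn": 0}
    - {"x": 0,"y": 0,"z": 0,"turn": 0}
    - {"x": 0,"y": 0,"z": 0,"turn": 0}
    - {"x": 0,"y": 0,"z": 0,"turn": 0}
  gripper: 0

```text
time: 17.75
tool_pos: [465.2, -14.9, 73.8]
ee_rot: [[0.326, -0.945, 0.0], [-0.945, -0.326, -0.0], [0.0, -0.0, -1.0]]
ft_force: [0.8, 0.7, 2.4]
grip_width: 11.0
```

>>> drive_tool:
  motion:
    - {"x": 0,"y": 0,"z": 1.5,"turn": 0}
    - {"x": 0,"y": 0,"z": 3,"turn": 0}
    - {"x": 0,"y": 0,"z": 3,"turn": 0}
    - {"x": 0,"y": 0,"z": 2.5,"turn": 0}
    - {"x": 2.4,"y": 1.4,"z": 0,"turn": 0}
    - {"x": 2.4,"y": 1.4,"z": 0,"turn": 0}
    - {"x": 2.4,"y": 1.4,"z": 0,"turn": 0}
    - {"x": 2.5,"y": 1.4,"z": 0,"turn": 0}
    - {"x": 2.5,"y": 1.4,"z": 0,"turn": 0}
    - {"x": 2.4,"y": 1.35,"z": 0,"turn": 0}
    - {"x": 0,"y": 0,"z": 0,"turn": 0}
    - {"x": 0,"y": 0,"z": 0,"turn": 0}
  gripper: 0

```text
time: 19.25
tool_pos: [609.6, 67.7, 173.2]
ee_rot: [[0.325, -0.946, -0.002], [-0.946, -0.325, -0.001], [0.0, 0.003, -1.0]]
ft_force: [0.2, -0.6, -0.4]
grip_width: 10.8
```

Run:
```python
from h import *
s=status.observe(); print(s['tool_pos'],s['qpos'].round(2))
f=imaging.grab_frame("side")[:,:,::-1].copy()
p=np.array([611.1,68.7,38]); t=s['tool_pos']
for P,c in ((p,(255,0,255)),((t[0],t[1],t[2]-56),(0,255,255))):
    u=proj("side",[P])[0]; cv2.circle(f,tuple(int(round(v)) for v in u),3,c,1)
cv2.imwrite("pics/s6.png",cv2.resize(f,(800,600)))
```

```text
[609.6470997   67.65519539 173.16022709] [-0.14  0.75 -0.08  1.67  0.08  0.73 -1.5 ]
```

View pics/s6.png

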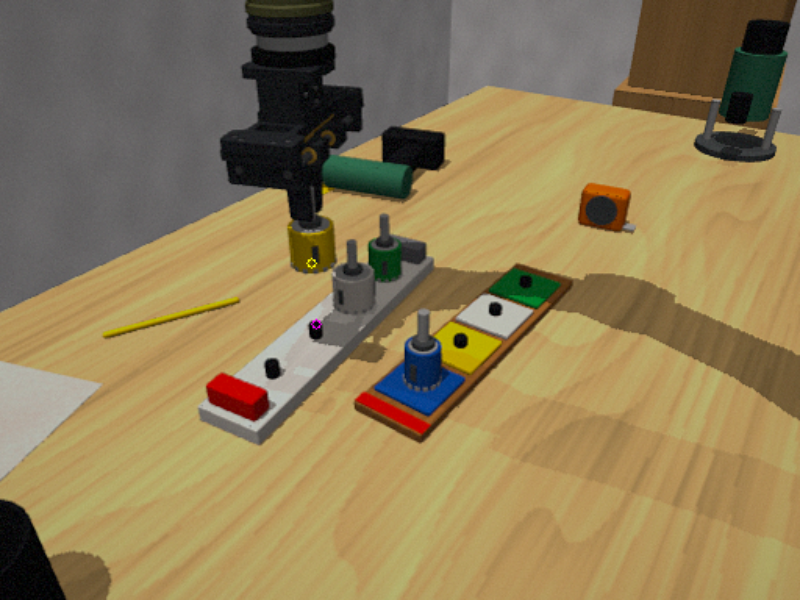

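White stands upright on post 3, and yellow is above post 2 (316,325). Lowering.

>>> drive_tool:
  motion:
    - {"x": 0,"y": 0,"z": -2.5,"turn": 0}
    - {"x": 0,"y": 0,"z": -2.5,"turn": 0}
    - {"x": 0,"y": 0,"z": -2.0,"turn": 0}
    - {"x": 0,"y": 0,"z": -1.0,"turn": 0}
    - {"x": 0,"y": 0,"z": -1.0,"turn": 0}
    - {"x": 0,"y": 0,"z": -0.3,"turn": 0}
    - {"x": 0,"y": 0,"z": -0.2,"turn": 0}
    - {"x": 0,"y": 0,"z": -0.1,"turn": 0}
    - {"x": 0,"y": 0,"z": -0.1,"turn": 0}
    - {"x": 0,"y": 0,"z": 0,"turn": 0}
  gripper: 0

```text
time: 20.55
tool_pos: [611.2, 68.6, 76.8]
ee_rot: [[0.326, -0.945, 0.0], [-0.945, -0.326, -0.0], [0.0, -0.0, -1.0]]
ft_force: [0.1, -0.2, -0.4]
grip_width: 10.9
```

>>> drive_tool:
  motion:
    - {"x": 0,"y": 0,"z": -0.05,"turn": 0}
    - {"x": 0,"y": 0,"z": 0,"turn": 0}
  gripper: 0

```text
time: 20.8
tool_pos: [611.1, 68.6, 76.3]
ee_rot: [[0.326, -0.945, 0.0], [-0.945, -0.326, -0.0], [0.0, -0.0, -1.0]]
ft_force: [-0.8, 0.6, -0.8]
grip_width: 11.1
```

>>> drive_tool:
  motion:
    - {"x": 0,"y": 0,"z": -0.05,"turn": 0}
    - {"x": 0,"y": 0,"z": 0,"turn": 0}
  gripper: 0

```text
time: 21.05
tool_pos: [611.2, 68.6, 75.9]
ee_rot: [[0.326, -0.945, 0.0], [-0.945, -0.326, -0.0], [0.0, -0.0, -1.0]]
ft_force: [-0.5, 0.1, 0.5]
grip_width: 10.8
```

>>> drive_tool:
  motion:
    - {"x": 0,"y": 0,"z": -0.05,"turn": 0}
    - {"x": 0,"y": 0,"z": 0,"turn": 0}
  gripper: 0

```text
time: 21.3
tool_pos: [611.2, 68.6, 75.9]
ee_rot: [[0.326, -0.945, 0.0], [-0.945, -0.326, -0.0], [0.0, -0.0, -1.0]]
ft_force: [-0.6, -0.9, 5.0]
grip_width: 10.7
```

>>> drive_tool:
  motion:
    - {"x": 0,"y": 0,"z": 0,"turn": 0}
    - {"x": 0,"y": 0,"z": 0,"turn": 0}
    - {"x": 0,"y": 0,"z": 0,"turn": 0}
    - {"x": 0,"y": 0,"z": 0,"turn": 0}
  gripper: 0.5

```text
time: 21.8
tool_pos: [611.1, 68.6, 75.1]
ee_rot: [[0.326, -0.945, -0.0], [-0.945, -0.326, -0.0], [0.0, 0.0, -1.0]]
ft_force: [0.1, -0.8, -0.1]
grip_width: 43.9
```

>>> drive_tool:
  motion:
    - {"x": 0,"y": 0,"z": 2,"turn": 0}
    - {"x": 0,"y": 0,"z": 3,"turn": 0}
    - {"x": -2.4,"y": 0,"z": 2,"turn": 0}
    - {"x": -2.4,"y": 0,"z": 0,"turn": 0}
    - {"x": -2.4,"y": 0,"z": 0,"turn": 0}
    - {"x": -2.4,"y": 0,"z": 0,"turn": 0}
    - {"x": -2.4,"y": 0,"z": 0,"turn": 0}
    - {"x": -2.0,"y": -0.5,"z": 0,"turn": 0}
    - {"x": 0,"y": 0,"z": 0,"turn": 0}
  gripper: 0.5

```text
time: 22.92
tool_pos: [470.4, 63.2, 146.3]
ee_rot: [[0.326, -0.945, 0.0], [-0.945, -0.326, -0.0], [0.0, 0.0, -1.0]]
ft_force: [0.7, -0.6, -0.5]
grip_width: 43.9
```

Run:
```python
from h import *
s=status.observe(); print(s['tool_pos'])
f=imaging.grab_frame("wrist")[:,:,::-1].copy()
for P in ((470.3,63.7,104),):
    u=proj("wrist",[P])[0]; print(u); cv2.circle(f,tuple(int(round(v)) for v in u),4,(255,0,255),1)
cv2.imwrite("pics/w7.png",f)
```

```text
[470.35579863  63.2446346  146.34387363]
[247.35623448 224.23926337]
```

View pics/w7.png

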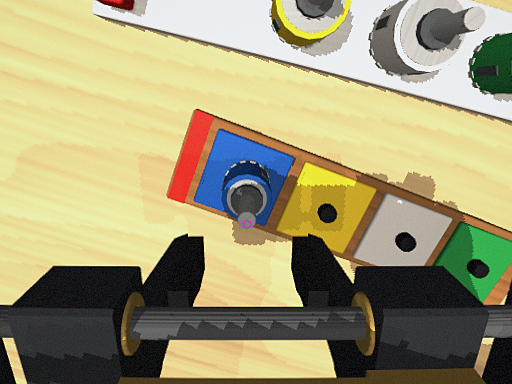

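The blue shank is at (247,220), again within about 1 mm.

>>> drive_tool:
  motion:
    - {"x": 0,"y": 0,"z": -2.5,"turn": 0}
    - {"x": 0,"y": 0,"z": -2.5,"turn": 0}
    - {"x": 0,"y": 0,"z": -1.2,"turn": 0}
    - {"x": 0,"y": 0,"z": -0.95,"turn": 0}
    - {"x": 0,"y": 0,"z": 0,"turn": 0}
    - {"x": 0,"y": 0,"z": 0,"turn": 0}
  gripper: 0.5

```text
time: 23.72
tool_pos: [471.6, 63.6, 74.2]
ee_rot: [[0.326, -0.945, 0.001], [-0.945, -0.326, 0.0], [0.0, -0.001, -1.0]]
ft_force: [0.6, 0.3, 0.2]
grip_width: 43.9
```

>>> drive_tool:
  motion:
    - {"x": 0,"y": 0,"z": 0,"turn": 0}
    - {"x": 0,"y": 0,"z": 0,"turn": 0}
    - {"x": 0,"y": 0,"z": 0,"turn": 0}
    - {"x": 0,"y": 0,"z": 0,"turn": 0}
    - {"x": 0,"y": 0,"z": 0,"turn": 0}
    - {"x": 0,"y": 0,"z": 0,"turn": 0}
  gripper: 0

```text
time: 24.48
tool_pos: [471.1, 63.6, 73.7]
ee_rot: [[0.326, -0.945, 0.0], [-0.945, -0.326, -0.0], [0.0, 0.0, -1.0]]
ft_force: [0.5, 0.2, 1.0]
grip_width: 10.8
```

>>> drive_tool:
  motion:
    - {"x": 0,"y": 0,"z": 1.5,"turn": 0}
    - {"x": 0,"y": 0,"z": 3,"turn": 0}
    - {"x": 0,"y": 0,"z": 3,"turn": 0}
    - {"x": 0,"y": 0,"z": 2.5,"turn": 0}
    - {"x": 2.2,"y": 1.4,"z": 0,"turn": 0}
    - {"x": 2.2,"y": 1.4,"z": 0,"turn": 0}
    - {"x": 2.2,"y": 1.4,"z": 0,"turn": 0}
    - {"x": 2.2,"y": 1.4,"z": 0,"turn": 0}
    - {"x": 2.2,"y": 1.4,"z": 0,"turn": 0}
    - {"x": 2.2,"y": 1.4,"z": 0,"turn": 0}
    - {"x": 0,"y": 0,"z": 0,"turn": 0}
    - {"x": 0,"y": 0,"z": 0,"turn": 0}
  gripper: 0

```text
time: 25.98
tool_pos: [602.0, 146.7, 174.0]
ee_rot: [[0.325, -0.946, -0.001], [-0.946, -0.325, -0.001], [0.001, 0.002, -1.0]]
ft_force: [0.1, -0.5, -0.0]
grip_width: 11.0
```

Run:
```python
from h import *
s=status.observe(); print(s['tool_pos'],s['qpos'].round(2))
f=imaging.grab_frame("side")[:,:,::-1].copy()
p=np.array([603.1,148.3,38]); t=s['tool_pos']
for P,c in ((p,(255,0,255)),((t[0],t[1],t[2]-56),(0,255,255))):
    u=proj("side",[P])[0]; cv2.circle(f,tuple(int(round(v)) for v in u),3,c,1)
cv2.imwrite("pics/s8.png",cv2.resize(f,(800,600)))
```

```text
[601.97258396 146.68236218 173.99018816] [-0.28  0.76 -0.06  1.65  0.06  0.74 -1.61]
```

View pics/s8.png

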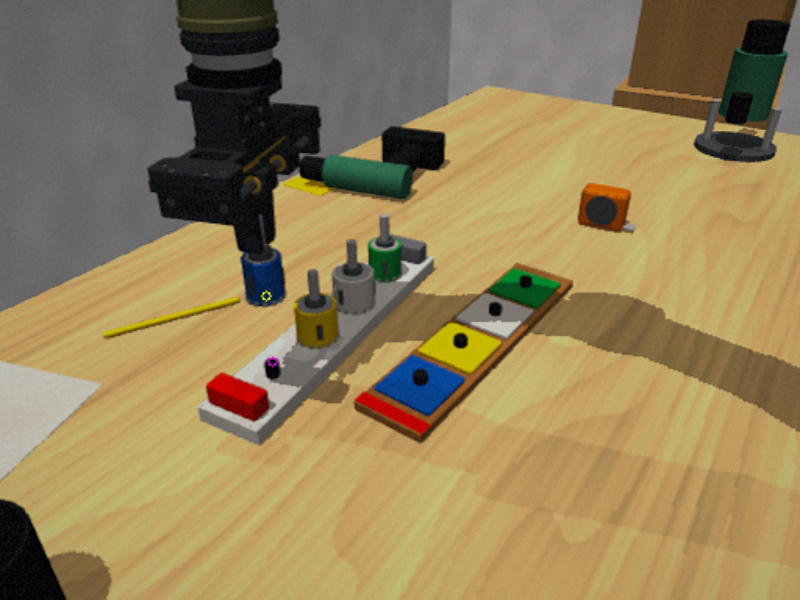

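Yellow is upright on post 2, and blue is above post 1 (272,362). Lowering.

>>> drive_tool:
  motion:
    - {"x": 0,"y": 0,"z": -2.5,"turn": 0}
    - {"x": 0,"y": 0,"z": -2.5,"turn": 0}
    - {"x": 0,"y": 0,"z": -2.0,"turn": 0}
    - {"x": 0,"y": 0,"z": -1.0,"turn": 0}
    - {"x": 0,"y": 0,"z": -1.0,"turn": 0}
    - {"x": 0,"y": 0,"z": -0.3,"turn": 0}
    - {"x": 0,"y": 0,"z": -0.2,"turn": 0}
    - {"x": 0,"y": 0,"z": -0.1,"turn": 0}
    - {"x": 0,"y": 0,"z": -0.1,"turn": 0}
    - {"x": 0,"y": 0,"z": 0,"turn": 0}
  gripper: 0

```text
time: 27.28
tool_pos: [603.2, 147.6, 76.9]
ee_rot: [[0.326, -0.945, 0.0], [-0.945, -0.326, -0.0], [0.0, -0.0, -1.0]]
ft_force: [0.9, -0.9, -0.2]
grip_width: 10.8
```

>>> drive_tool:
  motion:
    - {"x": 0,"y": 0,"z": -0.05,"turn": 0}
    - {"x": 0,"y": 0,"z": 0,"turn": 0}
  gripper: 0

```text
time: 27.52
tool_pos: [603.1, 147.6, 76.3]
ee_rot: [[0.326, -0.945, 0.0], [-0.945, -0.326, -0.0], [0.0, 0.0, -1.0]]
ft_force: [0.0, -0.2, -1.1]
grip_width: 10.8
```

>>> drive_tool:
  motion:
    - {"x": 0,"y": 0,"z": -0.05,"turn": 0}
    - {"x": 0,"y": 0,"z": 0,"turn": 0}
  gripper: 0

```text
time: 27.78
tool_pos: [603.2, 147.6, 75.8]
ee_rot: [[0.326, -0.945, 0.0], [-0.945, -0.326, -0.0], [0.0, -0.0, -1.0]]
ft_force: [0.2, -0.6, -0.3]
grip_width: 11.1
```

>>> drive_tool:
  motion:
    - {"x": 0,"y": 0,"z": -0.05,"turn": 0}
    - {"x": 0,"y": 0,"z": 0,"turn": 0}
  gripper: 0

```text
time: 28.02
tool_pos: [603.3, 147.8, 75.7]
ee_rot: [[0.326, -0.945, 0.001], [-0.945, -0.326, 0.0], [-0.0, -0.001, -1.0]]
ft_force: [-1.4, 0.1, 4.5]
grip_width: 11.2
```

Contact. Releasing, lifting straight up and moving clear.

>>> drive_tool:
  motion:
    - {"x": 0,"y": 0,"z": 0,"turn": 0}
    - {"x": 0,"y": 0,"z": 0,"turn": 0}
    - {"x": 0,"y": 0,"z": 0,"turn": 0}
    - {"x": 0,"y": 0,"z": 0,"turn": 0}
  gripper: 0.5

```text
time: 28.52
tool_pos: [603.1, 147.6, 75.1]
ee_rot: [[0.326, -0.945, -0.0], [-0.945, -0.326, -0.0], [0.0, 0.0, -1.0]]
ft_force: [-1.1, 0.2, 0.7]
grip_width: 43.7
```

>>> drive_tool:
  motion:
    - {"x": 0,"y": 0,"z": 2,"turn": 0}
    - {"x": 0,"y": 0,"z": 3,"turn": 0}
    - {"x": 0,"y": 0,"z": 3,"turn": 0}
    - {"x": -3,"y": 0,"z": 2,"turn": 0}
    - {"x": -4,"y": 0,"z": 0,"turn": 0}
    - {"x": -4,"y": 0,"z": 0,"turn": 0}
    - {"x": -2,"y": 0,"z": 0,"turn": 0}
    - {"x": 0,"y": 0,"z": 0,"turn": 0}
    - {"x": 0,"y": 0,"z": 0,"turn": 0}
  gripper: 0.5

```text
time: 29.65
tool_pos: [474.9, 147.8, 176.0]
ee_rot: [[0.325, -0.946, 0.003], [-0.946, -0.325, 0.001], [0.0, -0.003, -1.0]]
ft_force: [0.2, -0.0, 0.6]
grip_width: 43.5
```

Run:
```python
from h import *
for n in ("side","top"):
    f=imaging.grab_frame(n)[:,:,::-1].copy()
    if n=="side": f=cv2.resize(f[110:290,115:365],None,fx=3.2,fy=3.2,interpolation=cv2.INTER_CUBIC)
    else: f=cv2.resize(f[90:270,110:420],None,fx=2.5,fy=2.5,interpolation=cv2.INTER_CUBIC)
    cv2.imwrite(f"pics/end_{n}.png",f)
```

```text
(no output)
```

View pics/end_side.png

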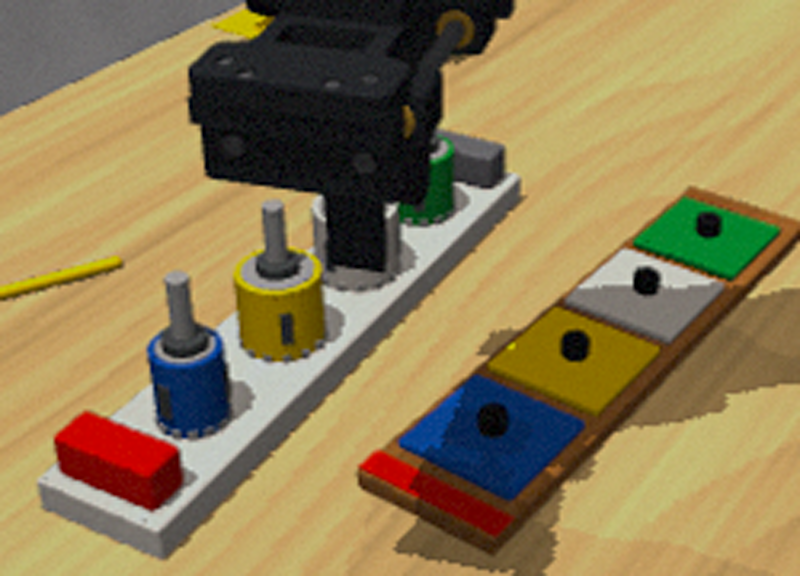

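View pics/end_top.png

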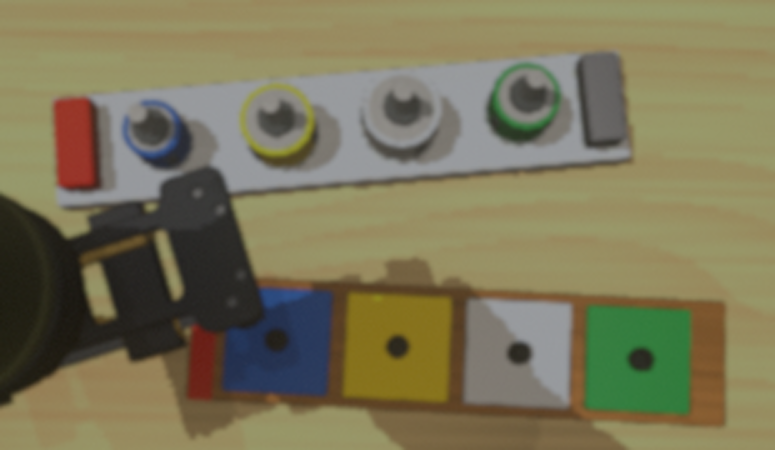

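Seen from the red block, the rack holds blue (153,130), yellow (277,120), white (402,113) and green (526,98). All four are upright, the arm is clear and the tray is empty. Handing in.

Run:
```python
from bench import job,status
import numpy as np
s=status.observe(); print(s['time'],s['ft_force'],abs(s['joint_vel']).max())
print(job.hand_in())
```

```text
29.75 [-0.03263482  0.54291214  0.30465157] 0.007387725713750536
the job is handed in; nothing more can be done
None
```

All four hole saws are on the rack in the order asked. Counted from the red block they are blue, yellow, white and green, matching the tray from its red tape. I handed the job in at about 30 s.

- **Placing:** I lowered each saw until I felt light contact of 3 to 5 N, always at TCP z ≈ 75.6–75.9 mm (expected for the rim on the rack: about 75.7–76). Then I let go and lifted straight up.
- **Last pictures:** The side and top views show all four standing upright over their posts, the tray empty and the gripper clear. In the final side view the gripper hides most of white and part of green. The top view shows both, and an earlier side view showed both standing upright.
- **Disagreements:** The wrist camera put the shank tops up to about 1 mm from where I had measured them. The side and top cameras differed from each other by up to 3 mm. Both are well inside the 8.5 mm or more of clearance at each post, and no check failed.

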